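# Put three pairs of shears back on their own outlines

## Robot

A 7-joint arm with a two-finger parallel gripper is mounted at the origin on the work surface. World frame = base frame: x ahead of the robot, y to its left, z up, the work surface at z = 0. Lengths are in m, angles in rad, forces in N, time in s.
With the tool pointing down it reaches from about 0.425 to 0.975 m from the base axis. Payload 16.7 kg.
Tool frame: the origin (TCP) lies where the fingers leave the gripper's body, on its centre line; the fingertips stand ahead of it and the grasp point (between the pads) lies 54 mm ahead of it (tcp_to_tips is the y of the fingertips in the tool frame, in m); y points along the fingers, z is the direction in which the jaws open and shut, and the axes are right-handed (so a half turn about y gives the same grasp; the last joint's range is limited). The gripper opens to 85 mm and grips with 20 to 120 N. Pads are 22 mm wide; open, the fingers measure 114 mm over their backs; the gripper's body (76 mm by 85 mm) begins 54 mm behind the grasp point. The pads swing forward as they close: fully open they stand 13 mm farther back than shut.
Start: joints at [0.994, 0.426, 0.074, 1.606, -0.034, 1.111, -0.067], TCP at [0.28, -0.614, 0.304] pointing down, gripper open.
Joint ranges: [-2.85, 2.85], [-0.5, 2.14], [-1.23, 1.37], [0.21, 2.46], [-1.02, 4.16], [0.16, 2.05], [-2.73, 2.73]. Speed limits (rad/s): [1.89, 1.89, 2.39, 2.39, 3.01, 3.01, 3.01].

## Interface

Orientations are given as [roll, pitch, yaw] about the fixed x, y, z axes, in that order (R = Rz(yaw) Ry(pitch) Rx(roll)).
In Python, from plant import * gives the robot as it stands.
- The arm moves only by the tool move_arm, never from a script. Its argument "plan" is a list that holds one entry, the list of rows, each a list of 7 numbers: the shift along the tool's x, y, z scaled (see below), then the turn, a rotation vector about the tool's x, y, z scaled (see below), then the opening, from -1 (shut) to 1 (fully open). A call has 1 to 12 rows; each row shifts and turns the pose as measured when the row begins, along the tool's axes as they then stand; what a row does not reach is not made up. The controller multiplies each number of a shift by 0.025 m and each number of a turn by 4 degrees. A row lasts 1/8 s, in which the tool goes at most 62.5 mm and 10.7 degrees, less where a joint would pass 70% of its speed; a pose out of reach is approached as far as the arm can. A call with a number of a shift or a turn outside -1 to 1 is refused whole. A call with a gripper value outside its range is refused whole. The fingers move at their own pace and stop on an object; "grip_force" is the grip in N (left out, the last holds). Time passes only in rows, so rows that do not move let the fingers close. It gives the time, the measured TCP pose, the force and the opening at its end, in the units of the state.
- read_state(): the state, without advancing time (a new reading comes with each control period).
- read_camera(name): name is "side" or "top"; returns a dict with "img" (420x560x3 uint8, red, green, blue), "fx", "fy", "cx", "cy" (pixels), "R" (3x3) and "t" (3): a world point X has camera coordinates R X + t. Camera axes: x right, y down, z forward; pixel columns grow to the right and rows downward; lengths in m; the calibration is good to about 2 mm. A picture is of the moment at which its call begins. There is no depth.
- close_job(): hands the job in, once; it reports no verdict.
The state is a dict: "time": time; "joint_pos": joint angles; "qd": joint speeds; "tau": joint torques, N m; "ee_pos": TCP position; "tool_rot": TCP orientation; "wrist_force": force on the tool from outside, world axes, zero at the start; "wrist_torque": the same for the moment, N m; "grip_width": opening from 0.0 (shut) to 1.0 (fully open).
Only numpy, scipy, OpenCV 4.12 (cv2) and the standard library are available. Lean on these libraries where they do the work, as an engineer would, in place of code of your own. Each camera call takes 0.05 s, during which the arm holds its last target. There are 200 camera calls.

## Task

The three pairs of hairdressing shears have been put down on one another's display pads. Lay each pair flat on the pad that shows its own black outline, rings on the ring outlines and tips on the tip outline; the empty plain mat may serve as a free place while you swap them. Leave the oil bottle, the screw dish and the loupe standing where they are.

Things in the scene. Friction and masses are not known exactly. Their poses are not given: they have to be found in the camera images.
- long_shears: Longest steel shears, 190 mm: slim pointed blades, finger rest behind one ring. Origin on the underside, midway between the finger rings (30 mm across, side by side); x to the tips, 175 mm ahead; z up. Grip: flat-sided pivot block 82 mm ahead of the origin, 17 mm wide (y), 28 long, 8 high, 15 to 20 mm ahead of the balance point. 85 g. Starts on a wrong pad, tips away from the robot.
- thinning_shears: Middle-sized steel thinning shears, 155 mm: comb-toothed blade, blunt end, no rest. Origin on the underside, midway between the finger rings (30 mm across, side by side); x to the tips, 140 mm ahead; z up. Grip: flat-sided pivot block 70 mm ahead of the origin, 17 mm wide (y), 28 long, 8 high, 15 to 20 mm ahead of the balance point. 70 g. Starts on a wrong pad, tips away from the robot.
- short_shears: Shortest steel shears, 120 mm: short pointed blades, finger rest behind one ring. Origin on the underside, midway between the finger rings (30 mm across, side by side); x to the tips, 105 mm ahead; z up. Grip: flat-sided pivot block 56 mm ahead of the origin, 17 mm wide (y), 28 long, 8 high, 15 to 20 mm ahead of the balance point. 55 g. Starts on a wrong pad, tips away from the robot.
- long_pad: Fixed red pad, 224 x 86 mm, flat top 10 mm up, with the flat black outline of the longest shears (long slim pointed blade), 4 mm larger all round. Origin on its underside, below the middle between the ring outlines, 32 mm from the near end; x to the outline's tip, 175 mm ahead; z up. Its shears lie right with their origin above this one and x axes agreeing.
- thinning_pad: Fixed red pad, 224 x 86 mm, flat top 10 mm up, with the flat black outline of the thinning shears (broad blunt blade with a toothed edge), 4 mm larger all round. Origin on its underside, below the middle between the ring outlines, 32 mm from the near end; x to the outline's tip, 140 mm ahead; z up. Its shears lie right with their origin above this one and x axes agreeing.
- short_pad: Fixed red pad, 224 x 86 mm, flat top 10 mm up, with the flat black outline of the shortest shears (short pointed blade), 4 mm larger all round. Origin on its underside, below the middle between the ring outlines, 32 mm from the near end; x to the outline's tip, 105 mm ahead; z up. Its shears lie right with their origin above this one and x axes agreeing.
- plain_mat: Fixed ribbed black rubber mat without an outline, empty at the start: the free place. 224 mm long, 86 mm wide, 6 mm thick, flat top. Origin on its underside, 32 mm from the end nearer the robot, on the mid line; x points along it away from the robot, z up.
- oil_bottle: Bystander: small clear bottle of shears oil with a white nozzle, 27 mm across, 66 mm high, standing between the ringed ends of two pads. Origin at the centre of its underside. It is light and tips easily.
- screw_dish: Bystander: small round steel dish with brass screws, 48 mm across, 16 mm high, between the ringed ends of two pads. Origin at the centre of its underside.
- loupe: Bystander: black eyepiece magnifier, 35 mm across, 28 mm high, standing between the ringed ends of two pads. Origin at the centre of its underside.

How it is judged:
By the outcome, as a careful person would: the job done as asked, in the order asked, and still so for the second after the job is handed in, with the robot touching nothing.
It also fails if it takes over 112 s, if anything falls off the work surface, if the arm or the gripper's body presses on something with over 40 N, if the wrist force passes 120 N, or if a joint passes its speed limit or range.

## Working session

There is one attempt and no reset: what is moved stays moved. The work goes in short steps, Python scripts to look and compute and a tool call to move; the robot and the scene stay as the last step left them, time stands still between calls to the robot, and variables do not carry over. Pictures are saved under pics/ and viewed, about 12 in all and at most 16, crops included, and the job is handed in when it is done.

Besides the shell and the picture viewer there is one more tool, called after "Call:" as name(argument=value, ...) on one line, values as JSON. move_arm: Moves the arm, as the interface text tells. Shifts and turns lie within -1 to 1; 1 stands for 0.025 m of shift or 4 degrees of turn. Its arguments: {"type":"object","properties":{"plan":{"type":"array"},"grip_force":{"type":"number"}},"required":["plan"]}

```bash
ls; mkdir -p pics; python3 - <<'E'
from plant import *
import cv2
s=read_state();print({k:(v if not hasattr(v,'round') else v) for k,v in s.items()})
for n in("top","side"):
    c=read_camera(n);cv2.imwrite(f"pics/{n}0.png",c["img"][:,:,::-1]);print(n,c["fx"],c["fy"],c["cx"],c["cy"],c["R"],c["t"])
E
```

```text
pics
{'time': 0.0, 'joint_pos': array([ 0.99354254,  0.42674999,  0.07383695,  1.60663246, -0.03416491,
        1.11078158, -0.06712374]), 'qd': array([-1.31786661e-03,  5.61228284e-04, -7.67333426e-04, -7.40087002e-05,
       -3.78293253e-04, -1.94446827e-04,  2.01382662e-04]), 'tau': array([ 1.69852228e-03, -9.49842381e+01,  3.76207307e+00, -4.63524163e+01,
        1.92151550e-02,  9.97158786e-03,  2.60750099e-06]), 'ee_pos': array([ 0.27987551, -0.61388804,  0.30318686]), 'tool_rot': array([-1.57210927e+00, -3.50805695e-05, -2.71391120e+00]), 'wrist_force': array([-0.3947799 ,  0.33746867, -0.6429929 ]), 'wrist_torque': array([-0.00071825,  0.03238089,  0.01211208]), 'grip_width': 0.9997191871507402}
top 406.4499326312742 406.4499326312742 270.56918797595785 213.4302451433403 [[-0.02432038 -0.99964182 -0.01116882]
 [-0.98025236  0.02603885 -0.1960288 ]
 [ 0.19624941  0.00618077 -0.98053453]] [0.00215677 0.44426012 0.92357087]
side 516.9023510566782 516.9023510566782 281.0966542320348 212.2247420820213 [[-0.96593732 -0.25876804  0.00204754]
 [-0.13519336  0.49787559 -0.85664617]
 [ 0.22065323 -0.82774332 -0.51590033]] [0.43187716 0.08695495 0.9150698 ]
```

View pics/top0.png

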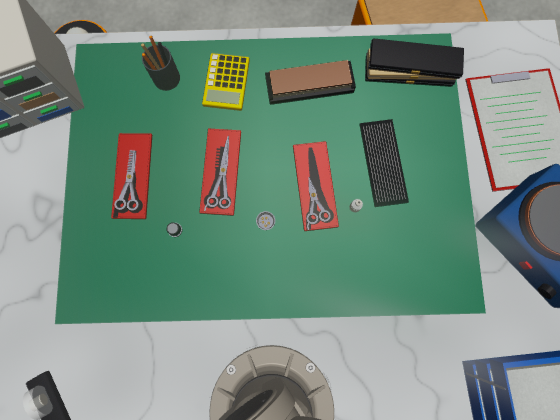

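View pics/side0.png

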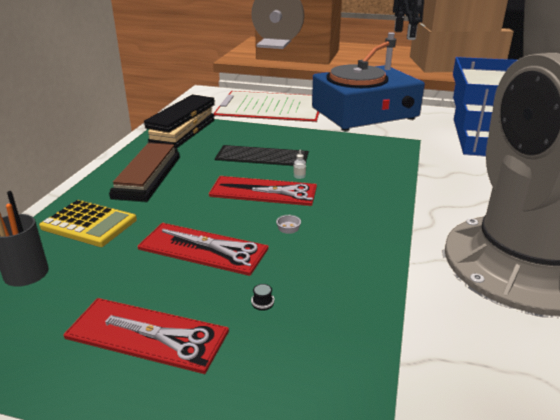

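```bash
cat > h.py <<'E'
from plant import *
import cv2, numpy as np
def rect(c,z,x0,x1,y0,y1,s=3):
    """rectified view of plane z; s px/mm; image up=+x, left=+y"""
    w,h=int((y1-y0)*1000*s),int((x1-x0)*1000*s)
    K=np.array([[c["fx"],0,c["cx"]],[0,c["fy"],c["cy"]],[0,0,1]])
    H=K@np.column_stack([c["R"][:,0],c["R"][:,1],c["R"][:,2]*z+c["t"]])
    A=np.array([[0,-1/(1000*s),x1],[-1/(1000*s),0,y1],[0,0,1]])
    return cv2.warpPerspective(np.ascontiguousarray(c["img"]),H@A,(w,h),flags=cv2.INTER_CUBIC|cv2.WARP_INVERSE_MAP)
def towld(p,x1,y1,s=3):
    p=np.asarray(p,float); return np.stack([x1-p[...,1]/(1000*s),y1-p[...,0]/(1000*s)],-1)
E
cat > m.py <<'E'
from h import *
import plant; print([n for n in dir(plant) if n[0]!='_'])
B=(0.35,0.75,-0.4,0.45)
for n in("top","side"):
    c=read_camera(n)
    for z,nm in((0.01,"red"),(0.006,"mat")):
        r=rect(c,z,*B,2); g=r.astype(int)
        if nm=="red": m=(g[...,0]>110)&(g[...,1]<60)&(g[...,2]<70)
        else: m=(g.max(2)<75)
        m=cv2.morphologyEx(m.astype(np.uint8),cv2.MORPH_CLOSE,np.ones((25,25)))
        for q in cv2.findContours(m,cv2.RETR_EXTERNAL,cv2.CHAIN_APPROX_NONE)[0]:
            if cv2.contourArea(q)<4*8000: continue
            (a,b),(w,h),an=cv2.minAreaRect(q); ctr=towld([a,b],B[1],B[3],2)
            bx=towld(cv2.boxPoints(((a,b),(w,h),an)),B[1],B[3],2)
            bx=bx[np.argsort(bx[:,0])]; d=bx[2:].mean(0)-bx[:2].mean(0); L=np.linalg.norm(d);d/=L
            print(n,nm,"ctr",ctr.round(4),"size",round(max(w,h)/2,1),round(min(w,h)/2,1),"yaw",np.degrees(np.arctan2(d[1],d[0])).round(2),"org",(ctr-0.08*d).round(4))
    r=rect(c,0.014,0.43,0.73,-0.27,0.40,1.19)
    cv2.imwrite(f"pics/{n}_r.png",r[:,:,::-1])
E
python3 m.py
```

```text
['Unreachable', 'close_job', 'read_camera', 'read_state', 'tcp_to_tips']
top red ctr [0.56   0.3393] size 222.5 85.4 yaw -2.12 org [0.48   0.3423]
top mat ctr [ 0.5777 -0.2975] size 223.2 86.2 yaw 6.02 org [ 0.4982 -0.3059]
side red ctr [ 0.5186 -0.1151] size 222.5 95.4 yaw 5.19 org [ 0.4389 -0.1223]
side red ctr [0.5584 0.3425] size 223.1 88.4 yaw -2.2 org [0.4785 0.3456]
side red ctr [0.5628 0.1194] size 224.8 91.3 yaw -5.76 org [0.4832 0.1274]
side mat ctr [ 0.5753 -0.293 ] size 224.4 95.3 yaw 5.68 org [ 0.4957 -0.3009]
```

View pics/top_r.png

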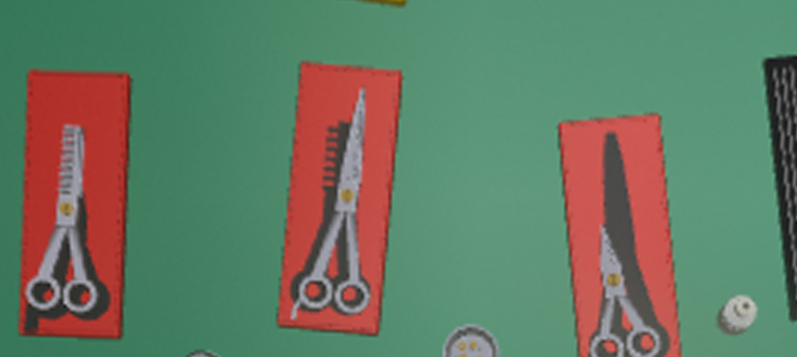

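```bash
sed -i 's/(g\[...,0\]>110)&(g\[...,1\]<60)&(g\[...,2\]<70)/(g[...,0]>g[...,1]*1.6)\&(g[...,0]>90)/' m.py; sed -i '/import plant/d;/_r.png/d;/r=rect(c,0.014/d' m.py
python3 m.py
cat > crops.py <<'E'
from h import *
import sys
# pads (x,y,yaw deg) on the command line: file cam z x y yaw ...
def crop(c,z,P,s=2.7):
    x,y,a=P;a=np.radians(a);w,h=int(86*s),int(220*s)
    K=np.array([[c["fx"],0,c["cx"]],[0,c["fy"],c["cy"]],[0,0,1]])
    H=K@np.column_stack([c["R"][:,0],c["R"][:,1],c["R"][:,2]*z+c["t"]])
    M=np.array([[np.cos(a),-np.sin(a),x],[np.sin(a),np.cos(a),y],[0,0,1]])
    A=np.array([[0,-1/(1000*s),.19],[-1/(1000*s),0,.043],[0,0,1]])
    r=cv2.warpPerspective(np.ascontiguousarray(c["img"]),H@M@A,(w,h),flags=cv2.INTER_CUBIC|cv2.WARP_INVERSE_MAP)
    for X in range(-20,190,20):   # ticks in the pad frame, mm
        v=int((190-X)*s); cv2.line(r,(0,v),(6 if X%100 else 16,v),(255,255,255),1)
    for Y in range(-40,41,10):
        u=int((43-Y)*s); cv2.line(r,(u,h-1),(u,h-(14 if Y==0 else 7)),(255,255,255),1)
    return r
if __name__=="__main__":
    f,n,z=sys.argv[1],sys.argv[2],float(sys.argv[3]);P=np.array(sys.argv[4:],float).reshape(-1,3)
    c=read_camera(n);cv2.imwrite(f,np.hstack([crop(c,z,p) for p in P])[:,:,::-1])
E
```

```text
top red ctr [ 0.5213 -0.1218] size 223.1 85.8 yaw 5.17 org [ 0.4416 -0.129 ]
top red ctr [0.5602 0.3391] size 224.1 86.8 yaw -1.97 org [0.4803 0.3418]
top red ctr [0.5649 0.1155] size 223.5 85.9 yaw -5.28 org [0.4852 0.1229]
top mat ctr [ 0.5777 -0.2975] size 223.1 86.2 yaw 6.04 org [ 0.4982 -0.3059]
side red ctr [ 0.5189 -0.1155] size 224.0 98.3 yaw 5.01 org [ 0.4392 -0.1225]
side red ctr [0.558  0.3431] size 225.4 90.8 yaw -2.11 org [0.4781 0.3461]
side red ctr [0.5626 0.1203] size 226.3 93.9 yaw -5.37 org [0.4829 0.1278]
side mat ctr [ 0.5753 -0.293 ] size 224.3 95.4 yaw 5.73 org [ 0.4957 -0.301 ]
```

```bash
python3 crops.py pics/c1.png top 0.015 .4803 .3418 -2.05 .4852 .1229 -5.3 .4416 -.129 5.1
python3 crops.py pics/c2.png side 0.015 .4781 .3437 -2.05 .4829 .1239 -5.3 .4392 -.1286 5.1; python3 -c "
from plant import *
print(tcp_to_tips)"
```

```text
0.0726
```

View pics/c1.png

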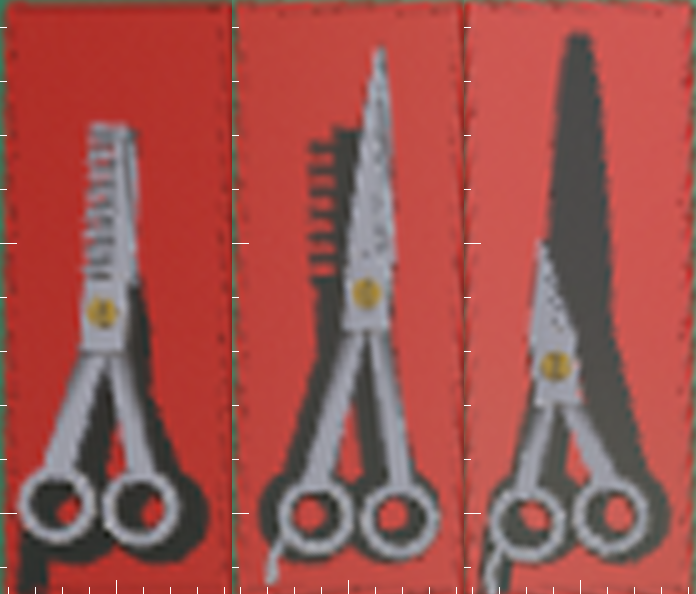

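View pics/c2.png

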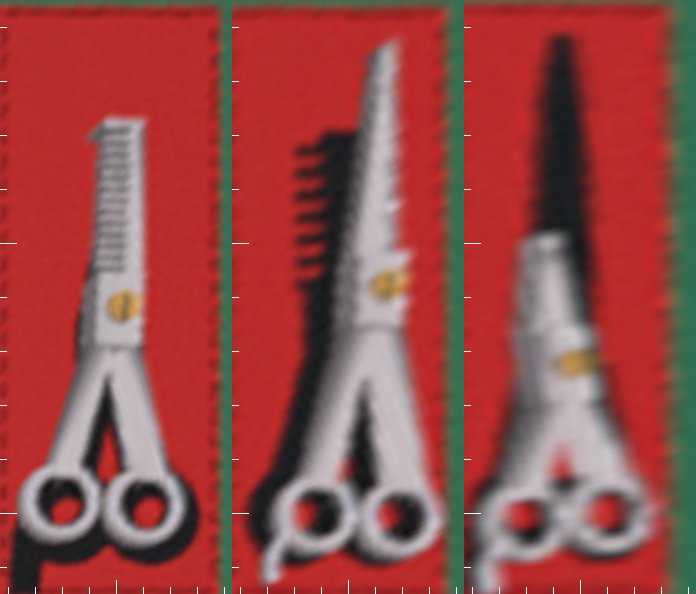

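```bash
cat > go.py <<'E'
# usage: go.py frame|W  x_mm y_mm yaw_deg  z_tcp  -> what is left to go, in move units, axes as they stand after the turn
from plant import *
import numpy as np, sys
F=dict(L=(.4404,-.1289,5.1),T=(.4841,.1234,-5.3),S=(.4792,.3427,-2.05),M=(.4970,-.305,6.0),W=(0,0,0))
def target(f,x,y,a):
    X,Y,A=F[f];r=np.radians(A);c,s=np.cos(r),np.sin(r)
    return np.array([X+(c*x-s*y)/1000,Y+(s*x+c*y)/1000]),A+a+180
s=read_state();p=s["ee_pos"];ro=s["tool_rot"]
xy,yaw=target(sys.argv[1],*map(float,sys.argv[2:5]));z=float(sys.argv[5])
dy=(yaw-np.degrees(ro[2])+180)%360-180
a=np.radians(yaw);d=np.array([*xy,z])-p
u=np.array([np.cos(a)*d[0]+np.sin(a)*d[1],-d[2],-np.sin(a)*d[0]+np.cos(a)*d[1]])/.025
print("t",round(s["time"],2),"p",p.round(4),"rpy",np.degrees(ro).round(2),"w",round(s["grip_width"],3),"F",s["wrist_force"].round(1),"q7",s["joint_pos"].round(2))
print("target",xy.round(4),"yaw",yaw,"| shift units",u.round(2),"| turn-y units",round(-dy/4,2))
E
python3 go.py L 54.2 9.0 4.7 .16
```

```text
t 0.4 p [ 0.28   -0.6141  0.3038] rpy [ -90.01    0.   -155.5 ] w 1.001 F [ 0.7 -0.3  0.2] q7 [ 0.99  0.43  0.07  1.61 -0.03  1.11 -0.07]
target [ 0.4936 -0.1151] yaw 189.8 | shift units [-11.82   5.75 -18.21] | turn-y units 3.68
```

Call:
move_arm(plan=[[[0,0,0,0,0.92,0,-0.1],[0,0,0,0,0.92,0,-0.1],[0,0,0,0,0.92,0,-0.1],[0,0,0,0,0.92,0,-0.1],[-0.6,0.1,-1,0,0,0,-0.1],[-0.6,0.1,-1,0,0,0,-0.1],[-0.6,0.1,-1,0,0,0,-0.1],[-0.6,0.1,-1,0,0,0,-0.1],[-0.6,0.1,-1,0,0,0,-0.1],[-0.6,0.1,-1,0,0,0,-0.1],[-0.6,0.1,-1,0,0,0,-0.1],[-0.6,0.1,-1,0,0,0,-0.1]]], grip_force=60)

```text
time: 1.9
ee_pos: [0.3674, -0.3925, 0.2833]
tool_rot: [-1.569, 0.0, -2.983]
wrist_force: [0.4, -1.0, 0.3]
grip_width: 0.453
```

```bash
python3 go.py L 54.2 9.0 4.7 .16
```

```text
t 1.9 p [ 0.3674 -0.3925  0.2833] rpy [ -89.93    0.   -170.91] w 0.453 F [ 0.4 -1.   0.3] q7 [ 0.67  0.22  0.03  1.94 -0.01  0.98 -0.71]
target [ 0.4936 -0.1151] yaw 189.8 | shift units [ -6.86   4.93 -10.08] | turn-y units -0.18
```

Call:
move_arm(plan=[[[-0.65,0.4,-1,0,-0.1,0,-0.1],[-0.65,0.4,-1,0,-0.1,0,-0.1],[-0.65,0.4,-1,0,0,0,-0.1],[-0.65,0.4,-1,0,0,0,-0.1],[-0.65,0.4,-1,0,0,0,-0.1],[-0.65,0.4,-1,0,0,0,-0.1],[-0.65,0.4,-1,0,0,0,-0.1],[-0.65,0.4,-1,0,0,0,-0.1],[-0.65,0.4,-1,0,0,0,-0.1],[-0.65,0.4,-1,0,0,0,-0.1],[-0.2,0.2,0,0,0,0,-0.1],[0,0,0,0,0,0,-0.1]]])

```text
time: 3.4
ee_pos: [0.495, -0.1076, 0.1767]
tool_rot: [-1.567, 0.004, -2.966]
wrist_force: [-0.7, -0.4, 0.2]
grip_width: 0.453
```

```bash
python3 go.py L 54.2 9.0 4.7 .12
```

```text
t 3.4 p [ 0.495  -0.1076  0.1767] rpy [ -89.76    0.25 -169.95] w 0.453 F [-0.7 -0.4  0.2] q7 [ 0.21  0.32 -0.15  2.09  0.07  0.73 -1.38]
target [ 0.4936 -0.1151] yaw 189.8 | shift units [0.1  2.27 0.29] | turn-y units 0.06
```

```bash
python3 - <<'E'
t=open('go.py').read()
t=t.replace('"| turn-y units",round(-dy/4,2))','"| turn units",rv.round(2))')
t=t.replace('print("t"','from scipy.spatial.transform import Rotation as Ro\nRn=Ro.from_euler("xyz",ro);Rt=Ro.from_euler("xyz",[-90,0,yaw],degrees=True)\nrv=np.degrees((Rn.inv()*Rt).as_rotvec())/4\nprint("t"',1)
open('go.py','w').write(t)
E
python3 go.py L 54.2 9.0 4.7 .1
```

```text
t 3.4 p [ 0.495  -0.1076  0.1767] rpy [ -89.76    0.25 -169.95] w 0.453 F [-0.7 -0.4  0.2] q7 [ 0.21  0.32 -0.15  2.09  0.07  0.73 -1.38]
target [ 0.4936 -0.1151] yaw 189.8 | shift units [0.1  3.07 0.29] | turn units [-0.06  0.06 -0.06]
```

Call:
move_arm(plan=[[[0.1,0.75,0.3,0,0.06,0,-0.1],[0,0.75,0,0,0,0,-0.1],[0,0.75,0,0,0,0,-0.1],[0,0,0,0,0,0,-0.1]]])

```text
time: 3.9
ee_pos: [0.4936, -0.12, 0.1208]
tool_rot: [-1.565, 0.006, -2.976]
wrist_force: [-0.5, -0.0, 0.2]
grip_width: 0.449
```

```bash
python3 go.py L 54.2 9.0 4.7 .0835; python3 -c "
from h import *
a=read_camera('side')['img'];b=read_camera('top')['img']
cv2.imwrite('pics/g1.png',np.hstack([cv2.resize(a[120:260,180:380],(500,350)),cv2.resize(b[130:250,260:360],(292,350))])[:,:,::-1])"
```

```text
t 3.9 p [ 0.4936 -0.12    0.1208] rpy [ -89.65    0.35 -170.49] w 0.449 F [-0.5 -0.   0.2] q7 [ 0.22  0.41 -0.13  2.12  0.1   0.61 -1.39]
target [ 0.4936 -0.1151] yaw 189.8 | shift units [-0.03  1.49 -0.19] | turn units [-0.09 -0.07 -0.09]
```

View pics/g1.png

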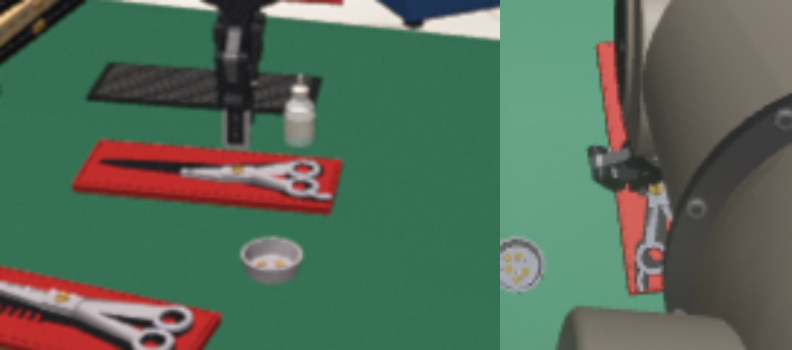

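Call:
move_arm(plan=[[[0,0.4,-0.19,-0.09,-0.07,-0.09,-0.1],[0,0.4,0,0,0,0,-0.1],[0,0.3,0,0,0,0,-0.1],[0,0.2,0,0,0,0,-0.1],[0,0,0,0,0,0,-0.1]]])

```text
time: 4.62
ee_pos: [0.4943, -0.1151, 0.0886]
tool_rot: [-1.57, 0.003, -2.97]
wrist_force: [-0.5, 0.3, 0.3]
grip_width: 0.447
```

```bash
python3 go.py L 54.2 9.0 4.7 .0835
```

```text
t 4.62 p [ 0.4943 -0.1151  0.0886] rpy [ -89.96    0.19 -170.19] w 0.447 F [-0.5  0.3  0.3] q7 [ 0.21  0.47 -0.13  2.13  0.11  0.55 -1.4 ]
target [ 0.4936 -0.1151] yaw 189.8 | shift units [ 0.03  0.2  -0.01] | turn units [-0.01  0.   -0.05]
```

Call:
move_arm(plan=[[[0,0.25,0,0,0,-0.05,-0.1],[0,0,0,0,0,0,-0.1],[0,0,0,0,0,0,-1],[0,0,0,0,0,0,-1],[0,0,0,0,0,0,-1],[0,0,0,0,0,0,-1],[0,0,0,0,0,0,-1]]])

```text
time: 5.5
ee_pos: [0.4955, -0.1154, 0.0834]
tool_rot: [-1.569, 0.002, -2.97]
wrist_force: [-0.1, -0.1, -0.5]
grip_width: 0.172
```

```bash
python3 go.py L 54.2 9.0 4.7 .0835
```

```text
t 5.5 p [ 0.4955 -0.1154  0.0834] rpy [-8.9900e+01  1.2000e-01 -1.7019e+02] w 0.172 F [-0.1 -0.1 -0.5] q7 [ 0.2   0.48 -0.12  2.13  0.11  0.54 -1.4 ]
target [ 0.4936 -0.1151] yaw 189.8 | shift units [ 0.07 -0.   -0.02] | turn units [-0.02  0.   -0.03]
```

Call:
move_arm(plan=[[[0,0,0,0,0,0,-1],[0,0,0,0,0,0,-1],[0,-0.3,0,0,0,0,-1],[0,-1,0,0,0,0,-1],[0,-1,0,0,0,0,-1],[0,-1,0,0,0,0,-1],[0,-1,0,0,0,0,-1],[0,-0.5,0,0,0,0,-1],[0,0,0,0,0,0,-1]]])

```text
time: 6.62
ee_pos: [0.4948, -0.1151, 0.209]
tool_rot: [-1.569, 0.002, -2.97]
wrist_force: [0.4, 1.0, -1.9]
grip_width: 0.17
```

```bash
python3 go.py M 80 0 0 .185; python3 -c "
from h import *
a=read_camera('side')['img']
cv2.imwrite('pics/g2.png',cv2.resize(a[60:260,180:380],(500,500))[:,:,::-1])"
```

```text
t 6.62 p [ 0.4948 -0.1151  0.209 ] rpy [-8.9900e+01  1.3000e-01 -1.7019e+02] w 0.17 F [ 0.4  1.  -1.9] q7 [ 0.23  0.28 -0.15  2.06  0.06  0.81 -1.35]
target [ 0.5766 -0.2966] yaw 186.0 | shift units [-2.5   0.96  7.56] | turn units [-0.02  0.95 -0.03]
```

View pics/g2.png

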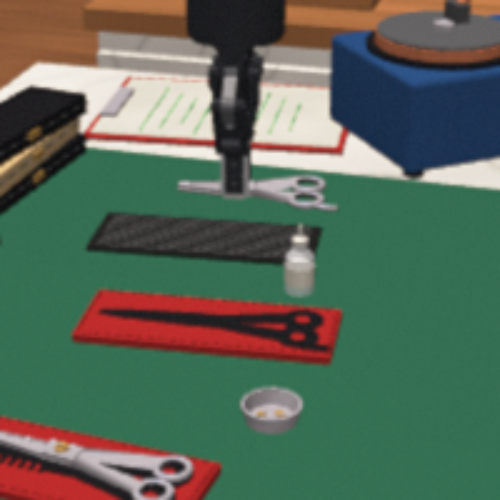

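Call:
move_arm(plan=[[[0,0,0,0,0.95,0,-1],[-0.32,0,0.96,0,0,0,-1],[-0.32,0,0.96,0,0,0,-1],[-0.32,0,0.96,0,0,0,-1],[-0.32,0,0.96,0,0,0,-1],[-0.32,0.3,0.96,0,0,0,-1],[-0.32,0.5,0.96,0,0,0,-1],[-0.32,0.5,0.96,0,0,0,-1],[-0.32,0.5,0.5,0,0,0,-1],[0,0.3,0,0,0,0,-1],[0,0,0,0,0,0,-1]]])

```text
time: 8.05
ee_pos: [0.5745, -0.2898, 0.1402]
tool_rot: [-1.577, -0.015, -3.035]
wrist_force: [-0.2, 0.8, -0.5]
grip_width: 0.174
```

```bash
python3 go.py M 80 0 0 .08
```

```text
t 8.05 p [ 0.5745 -0.2898  0.1402] rpy [ -90.35   -0.85 -173.92] w 0.174 F [-0.2  0.8 -0.5] q7 [ 0.42  0.56 -0.07  1.79  0.05  0.81 -1.14]
target [ 0.5766 -0.2966] yaw 186.0 | shift units [-0.05  2.41  0.28] | turn units [0.09 0.02 0.21]
```

Call:
move_arm(plan=[[[-0.05,0.6,0.28,0.09,0.02,0.21,-1],[0,0.6,0,0,0,0,-1],[0,0.5,0,0,0,0,-1],[0,0.3,0,0,0,0,-1],[0,0,0,0,0,0,-1]]])

```text
time: 8.68
ee_pos: [0.5768, -0.2934, 0.0893]
tool_rot: [-1.571, 0.001, -3.034]
wrist_force: [-0.8, -0.1, 0.0]
grip_width: 0.174
```

```bash
python3 go.py M 80 0 0 .08
```

```text
t 8.68 p [ 0.5768 -0.2934  0.0893] rpy [-9.0020e+01  5.0000e-02 -1.7382e+02] w 0.174 F [-0.8 -0.1  0. ] q7 [ 0.42  0.63 -0.07  1.81  0.06  0.71 -1.14]
target [ 0.5766 -0.2966] yaw 186.0 | shift units [0.02 0.37 0.13] | turn units [ 0.01  0.05 -0.01]
```

Call:
move_arm(plan=[[[0,0.25,0.1,0,0,0,-1],[0,0.12,0,0,0,0,-1],[0,0,0,0,0,0,-1]]])

```text
time: 9.05
ee_pos: [0.5775, -0.2963, 0.0801]
tool_rot: [-1.571, 0.002, -3.034]
wrist_force: [0.2, -0.2, -1.0]
grip_width: 0.176
```

```bash
python3 go.py M 80 0 0 .0795
```

```text
t 9.05 p [ 0.5775 -0.2963  0.0801] rpy [-8.9990e+01  1.0000e-01 -1.7383e+02] w 0.176 F [ 0.2 -0.2 -1. ] q7 [ 0.43  0.64 -0.07  1.81  0.06  0.69 -1.14]
target [ 0.5766 -0.2966] yaw 186.0 | shift units [0.04 0.03 0.01] | turn units [-0.    0.04 -0.02]
```

Release and rise, head towards the long shears on the thinning pad (block at 81.4, −7.2, −2.5°).

Call:
move_arm(plan=[[[0,0.02,0,0,0,0,-0.1],[0,0,0,0,0,0,-0.1],[0,0,0,0,0,0,-0.1],[0,0,0,0,0,0,-0.1],[0,-0.5,0,0,0,0,-0.1],[0,-1,0,0,0,0,-0.1],[0,-1,0,0,0,0,-0.1],[0,-0.7,0,0,0,0,-0.1],[0,-0.2,0,0,0,0,-0.1]]])

```text
time: 10.18
ee_pos: [0.5777, -0.2964, 0.1704]
tool_rot: [-1.57, 0.003, -3.034]
wrist_force: [1.0, 0.9, -0.3]
grip_width: 0.449
```

```bash
python3 go.py T 81.4 -7.2 -2.5 .15
```

```text
t 10.18 p [ 0.5777 -0.2964  0.1704] rpy [ -89.95    0.18 -173.83] w 0.449 F [ 1.   0.9 -0.3] q7 [ 0.43  0.52 -0.07  1.77  0.05  0.85 -1.13]
target [0.5645 0.1087] yaw 172.2 | shift units [  2.72   0.81 -15.98] | turn units [-0.01  3.49 -0.05]
```

Call:
move_arm(plan=[[[0.2,0,-0.5,0,0.9,0,-0.1],[0.2,0,-0.9,0,0.9,0,-0.1],[0.2,0,-0.9,0,0.9,0,-0.1],[0.2,0,-1,0,0.8,0,-0.1],[0.2,0,-1,0,0,0,-0.1],[0.2,0,-1,0,0,0,-0.1],[0.2,0,-1,0,0,0,-0.1],[0.2,0,-1,0,0,0,-0.1],[0.2,0,-1,0,0,0,-0.1],[0.2,0,-1,0,0,0,-0.1],[0.2,0,-1,0,0,0,-0.1],[0.2,0,-1,0,0,0,-0.1]]])

```text
time: 11.68
ee_pos: [0.5435, -0.0035, 0.1657]
tool_rot: [-1.57, -0.004, 2.993]
wrist_force: [1.2, 0.3, 0.4]
grip_width: 0.449
```

```bash
python3 go.py T 81.4 -7.2 -2.5 .14
```

```text
t 11.68 p [ 0.5435 -0.0035  0.1657] rpy [-89.94  -0.23 171.5 ] w 0.449 F [1.2 0.3 0.4] q7 [-0.05  0.39 -0.08  2.01  0.04  0.75 -1.87]
target [0.5645 0.1087] yaw 172.2 | shift units [-0.22  1.03 -4.56] | turn units [-0.01 -0.18  0.06]
```

Call:
move_arm(plan=[[[0,0.2,-1,0,-0.18,0.06,-0.1],[0,0.3,-1,0,0,0,-0.1],[-0.1,0.3,-1,0,0,0,-0.1],[-0.1,0.3,-0.6,0,0,0,-0.1],[0,0,-0.2,0,0,0,-0.1],[0,0,0,0,0,0,-0.1]]])

```text
time: 12.42
ee_pos: [0.5605, 0.0938, 0.1354]
tool_rot: [-1.569, -0.003, 3.008]
wrist_force: [0.3, -1.2, -0.1]
grip_width: 0.447
```

```bash
python3 go.py T 81.4 -7.2 -2.5 .0835; python3 crops.py pics/c3.png top 0.015 .4852 .1229 -5.3  .4416 -.129 5.1 .4982 -.3059 6
```

```text
t 12.43 p [0.5605 0.0938 0.1354] rpy [-8.9880e+01 -1.6000e-01  1.7235e+02] w 0.447 F [ 0.3 -1.2 -0.1] q7 [-0.2   0.46 -0.1   1.97  0.07  0.71 -2.04]
target [0.5645 0.1087] yaw 172.2 | shift units [-0.08  2.08 -0.61] | turn units [-0.03  0.04  0.04]
```

View pics/c3.png

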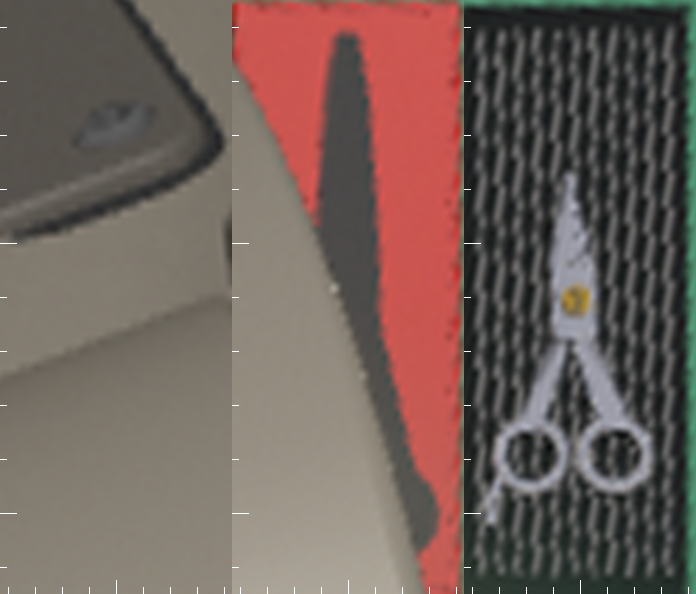

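```bash
sed -i 's/^F=.*/F=dict(L=(.4416,-.129,5.1),T=(.4852,.1229,-5.3),S=(.4803,.3418,-2.05),M=(.4982,-.3059,6.0),W=(0,0,0))/' go.py;python3 go.py T 81.4 -7.2 -2.5 .0835
```

```text
t 12.47 p [0.5605 0.0935 0.1355] rpy [-8.9880e+01 -1.6000e-01  1.7233e+02] w 0.451 F [-0.4 -0.4  0.8] q7 [-0.2   0.46 -0.1   1.97  0.07  0.71 -2.04]
target [0.5656 0.1082] yaw 172.2 | shift units [-0.12  2.08 -0.61] | turn units [-0.03  0.03  0.04]
```

Call:
move_arm(plan=[[[-0.12,0.3,-0.6,0,0.03,0.04,-0.1],[0,0.5,0,0,0,0,-0.1],[0,0.5,0,0,0,0,-0.1],[0,0.3,0,0,0,0,-0.1],[0,0,0,0,0,0,-0.1]]])

```text
time: 13.1
ee_pos: [0.5655, 0.1069, 0.0923]
tool_rot: [-1.568, -0.0, 3.003]
wrist_force: [0.3, -0.5, -0.4]
grip_width: 0.449
```

```bash
python3 go.py T 81.4 -7.2 -2.5 .0835
```

```text
t 13.1 p [0.5655 0.1069 0.0923] rpy [-8.9830e+01 -1.0000e-02  1.7208e+02] w 0.449 F [ 0.3 -0.5 -0.4] q7 [-0.23  0.54 -0.09  1.98  0.08  0.63 -2.08]
target [0.5656 0.1082] yaw 172.2 | shift units [ 0.    0.35 -0.05] | turn units [-0.04 -0.03  0.  ]
```

Call:
move_arm(plan=[[[0,0.25,-0.05,-0.04,-0.03,0,-0.1],[0,0.1,0,0,0,0,-0.1],[0,0,0,0,0,0,-1],[0,0,0,0,0,0,-1],[0,0,0,0,0,0,-1],[0,0,0,0,0,0,-1],[0,0,0,0,0,0,-1],[0,0,0,0,0,0,-1],[0,0,0,0,0,0,-1]]])

```text
time: 14.22
ee_pos: [0.5661, 0.108, 0.0838]
tool_rot: [-1.571, 0.001, 3.005]
wrist_force: [-0.9, -0.2, -1.9]
grip_width: 0.175
```

```bash
python3 go.py T 81.4 -7.2 -2.5 .0835
```

```text
t 14.22 p [0.5661 0.108  0.0838] rpy [-9.0020e+01  6.0000e-02  1.7218e+02] w 0.175 F [-0.9 -0.2 -1.9] q7 [-0.23  0.55 -0.09  1.98  0.08  0.61 -2.08]
target [0.5656 0.1082] yaw 172.2 | shift units [ 0.02  0.01 -0.  ] | turn units [ 0.01 -0.   -0.01]
```

Call:
move_arm(plan=[[[0,-0.3,0,0,0,0,-1],[0,-1,0,0,0,0,-1],[0,-1,0,0,0,0,-1],[0,-1,0,0,0,0,-1],[0,-1,0,0,0,0,-1],[0,-0.5,0,0,0,0,-1],[0,0,0,0,0,0,-1]]])

```text
time: 15.1
ee_pos: [0.5657, 0.1079, 0.2096]
tool_rot: [-1.571, 0.001, 3.005]
wrist_force: [-0.2, 0.8, -2.0]
grip_width: 0.172
```

```bash
python3 go.py L 82.5 -0.5 0 .14
```

```text
t 15.1 p [0.5657 0.1079 0.2096] rpy [-9.0040e+01  8.0000e-02  1.7219e+02] w 0.172 F [-0.2  0.8 -2. ] q7 [-0.22  0.37 -0.1   1.91  0.05  0.86 -2.05]
target [ 0.5238 -0.1222] yaw 185.1 | shift units [2.49 2.78 9.02] | turn units [ 0.01 -3.23 -0.02]
```

Call:
move_arm(plan=[[[0,0,0,0,-0.8,0,-1],[0,0,0.3,0,-0.8,0,-1],[0.2,0,0.7,0,-0.8,0,-1],[0.2,0,1,0,-0.8,0,-1],[0.3,0,1,0,0,0,-1],[0.3,0.1,1,0,0,0,-1],[0.3,0.3,1,0,0,0,-1],[0.3,0.4,1,0,0,0,-1],[0.3,0.4,1,0,0,0,-1],[0.3,0.4,1,0,0,0,-1],[0,0.4,0.6,0,0,0,-1],[0,0,0,0,0,0,-1]]])

```text
time: 16.6
ee_pos: [0.5202, -0.1165, 0.1463]
tool_rot: [-1.572, -0.014, -3.045]
wrist_force: [-0.4, -0.3, -1.6]
grip_width: 0.175
```

```bash
python3 go.py L 82.5 -0.5 0 .0838
```

```text
t 16.6 p [ 0.5202 -0.1165  0.1463] rpy [ -90.1    -0.8  -174.45] w 0.175 F [-0.4 -0.3 -1.6] q7 [ 0.16  0.41 -0.08  2.04  0.05  0.71 -1.42]
target [ 0.5238 -0.1222] yaw 185.1 | shift units [-0.12  2.5   0.24] | turn units [0.02 0.11 0.2 ]
```

Call:
move_arm(plan=[[[-0.12,0.5,0.24,0.02,0.11,0.2,-1],[0,0.6,0,0,0,0,-1],[0,0.6,0,0,0,0,-1],[0,0.3,0,0,0,0,-1],[0,0,0,0,0,0,-1]]])

```text
time: 17.23
ee_pos: [0.5247, -0.1181, 0.0936]
tool_rot: [-1.573, -0.0, -3.048]
wrist_force: [1.1, 0.2, -1.3]
grip_width: 0.173
```

```bash
python3 go.py L 82.5 -0.5 0 .0838
```

```text
t 17.23 p [ 0.5247 -0.1181  0.0936] rpy [-9.0120e+01 -1.0000e-02 -1.7464e+02] w 0.173 F [ 1.1  0.2 -1.3] q7 [ 0.16  0.49 -0.07  2.06  0.06  0.59 -1.43]
target [ 0.5238 -0.1222] yaw 185.1 | shift units [0.05 0.39 0.16] | turn units [0.03 0.06 0.  ]
```

Call:
move_arm(plan=[[[0.05,0.15,0.16,0.03,0.06,0,-1],[0,0.1,0,0,0,0,-1],[0,0,0,0,0,0,-1]]])

```text
time: 17.6
ee_pos: [0.5242, -0.1225, 0.0877]
tool_rot: [-1.57, 0.001, -3.053]
wrist_force: [0.8, -0.0, -1.8]
grip_width: 0.18
```

```bash
python3 go.py L 82.5 -0.5 0 .0838
```

```text
t 17.6 p [ 0.5242 -0.1225  0.0877] rpy [-8.9970e+01  5.0000e-02 -1.7491e+02] w 0.18 F [ 0.8 -0.  -1.8] q7 [ 0.17  0.5  -0.07  2.06  0.06  0.58 -1.43]
target [ 0.5238 -0.1222] yaw 185.1 | shift units [ 0.02  0.16 -0.02] | turn units [-0.01 -0.   -0.01]
```

Well aligned; set down, release, rise and swing towards the left pad.

Call:
move_arm(plan=[[[0.03,0.16,0,0,0,0,-1],[0,0.03,0,0,0,0,-1],[0,0,0,0,0,0,-0.1],[0,0,0,0,0,0,-0.1],[0,0,0,0,0,0,-0.1],[0,-0.3,0,0,0,0,-0.1],[0,-1,0,0,0,0,-0.1],[0,-1,0,0,0,0,-0.1],[0,-1,0,0,0,0,-0.1],[0,-0.3,0,0,0,0,-0.1]]])

```text
time: 18.85
ee_pos: [0.5233, -0.1226, 0.1771]
tool_rot: [-1.57, 0.001, -3.053]
wrist_force: [-0.4, 0.0, -0.1]
grip_width: 0.447
```

```bash
python3 go.py S 72.2 4.7 -1.6 .15
```

```text
t 18.85 p [ 0.5233 -0.1226  0.1771] rpy [-8.9960e+01  8.0000e-02 -1.7491e+02] w 0.447 F [-0.4  0.  -0.1] q7 [ 0.18  0.36 -0.08  2.02  0.04  0.76 -1.41]
target [0.5526 0.3439] yaw 176.35 | shift units [  0.02   1.09 -18.7 ] | turn units [-0.01  2.19 -0.02]
```

Call:
move_arm(plan=[[[0,0,-0.5,0,0.75,0,-0.1],[0,0,-0.9,0,0.75,0,-0.1],[0,0,-1,0,0.7,0,-0.1],[0,0,-1,0,0,0,-0.1],[0,0,-1,0,0,0,-0.1],[0,0,-1,0,0,0,-0.1],[0,0,-1,0,0,0,-0.1],[0,0,-1,0,0,0,-0.1],[0,0,-1,0,0,0,-0.1],[0,0,-1,0,0,0,-0.1],[0,0,-1,0,0,0,-0.1],[0,0,-1,0,0,0,-0.1]]])

```text
time: 20.35
ee_pos: [0.5359, 0.1682, 0.173]
tool_rot: [-1.568, -0.003, 3.068]
wrist_force: [-0.2, -0.6, -0.1]
grip_width: 0.446
```

```bash
python3 go.py S 72.2 4.7 -1.6 .14
```

```text
t 20.35 p [0.5359 0.1682 0.173 ] rpy [-89.84  -0.18 175.76] w 0.446 F [-0.2 -0.6 -0.1] q7 [-0.31  0.4  -0.13  1.97  0.07  0.78 -2.13]
target [0.5526 0.3439] yaw 176.35 | shift units [-0.22  1.32 -7.06] | turn units [-0.04 -0.15  0.05]
```

Call:
move_arm(plan=[[[0,0.1,-1,0,-0.15,0.05,-0.1],[0,0.2,-1,0,0,0,-0.1],[0,0.3,-1,0,0,0,-0.1],[-0.1,0.3,-1,0,0,0,-0.1],[-0.1,0.3,-1,0,0,0,-0.1],[-0.1,0.3,-1,0,0,0,-0.1],[0,0.1,-0.8,0,0,0,-0.1],[0,0,-0.3,0,0,0,-0.1],[0,0,0,0,0,0,-0.1]]])

```text
time: 21.48
ee_pos: [0.5546, 0.3561, 0.1279]
tool_rot: [-1.567, -0.001, 3.082]
wrist_force: [-0.5, -0.5, -0.3]
grip_width: 0.45
```

```bash
python3 go.py S 72.2 4.7 -1.6 .0835;  python3 crops.py pics/c4.png top 0.015 .4416 -.129 5.1 .4852 .1229 -5.3 .4803 .3418 -2.05
```

```text
t 21.48 p [0.5546 0.3561 0.1279] rpy [-8.9780e+01 -7.0000e-02  1.7659e+02] w 0.45 F [-0.5 -0.5 -0.3] q7 [-0.57  0.59 -0.14  1.76  0.11  0.8  -2.39]
target [0.5526 0.3439] yaw 176.35 | shift units [0.05 1.78 0.49] | turn units [-0.06  0.06  0.02]
```

View pics/c4.png

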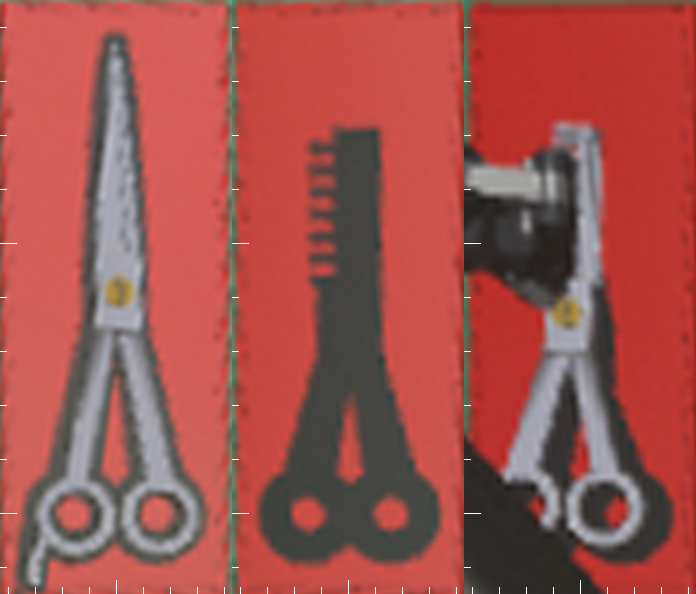

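Call:
move_arm(plan=[[[0.05,0.3,0.5,-0.06,0.06,0.02,-0.1],[0,0.5,0,0,0,0,-0.1],[0,0.5,0,0,0,0,-0.1],[0,0.15,0,0,0,0,-0.1],[0,0,0,0,0,0,-0.1]]])

```text
time: 22.15
ee_pos: [0.553, 0.3391, 0.0891]
tool_rot: [-1.57, 0.0, 3.074]
wrist_force: [0.8, 0.3, 0.0]
grip_width: 0.453
```

```bash
python3 go.py S 72.2 4.7 -1.6 .0835
```

```text
t 22.15 p [0.553  0.3391 0.0891] rpy [-8.9940e+01  2.0000e-02  1.7612e+02] w 0.453 F [0.8 0.3 0. ] q7 [-0.55  0.63 -0.13  1.8   0.12  0.72 -2.39]
target [0.5526 0.3439] yaw 176.35 | shift units [ 0.03  0.22 -0.19] | turn units [-0.01 -0.06 -0.  ]
```

Call:
move_arm(plan=[[[0.03,0.1,-0.19,0,-0.06,0,-0.1],[0,0.12,0,0,0,0,-0.1],[0,0,0,0,0,0,-0.1]]])

```text
time: 22.52
ee_pos: [0.5527, 0.345, 0.0837]
tool_rot: [-1.571, 0.001, 3.079]
wrist_force: [-0.5, 0.3, 0.1]
grip_width: 0.447
```

```bash
python3 go.py S 72.2 4.7 -1.6 .0835
```

```text
t 22.52 p [0.5527 0.345  0.0837] rpy [-8.9990e+01  5.0000e-02  1.7642e+02] w 0.447 F [-0.5  0.3  0.1] q7 [-0.56  0.64 -0.13  1.8   0.12  0.71 -2.39]
target [0.5526 0.3439] yaw 176.35 | shift units [0.   0.01 0.04] | turn units [-0.    0.02 -0.01]
```

Call:
move_arm(plan=[[[0,0,0.04,0,0.02,0,-1],[0,0,0,0,0,0,-1],[0,0,0,0,0,0,-1],[0,0,0,0,0,0,-1],[0,0,0,0,0,0,-1],[0,0,0,0,0,0,-1],[0,0,0,0,0,0,-1]]])

```text
time: 23.4
ee_pos: [0.5528, 0.3438, 0.0841]
tool_rot: [-1.571, 0.001, 3.077]
wrist_force: [-0.1, -0.6, 1.0]
grip_width: 0.172
```

```bash
python3 go.py S 72.2 4.7 -1.6 .0835
```

```text
t 23.4 p [0.5528 0.3438 0.0841] rpy [-9.0000e+01  7.0000e-02  1.7632e+02] w 0.172 F [-0.1 -0.6  1. ] q7 [-0.56  0.64 -0.13  1.8   0.12  0.71 -2.39]
target [0.5526 0.3439] yaw 176.35 | shift units [ 0.01  0.02 -0.  ] | turn units [ 0.   -0.01 -0.02]
```

Call:
move_arm(plan=[[[0,-0.3,0,0,0,0,-1],[0,-1,0,0,0,0,-1],[0,-1,0,0,0,0,-1],[0,-1,0,0,0,0,-1],[0,-1,0,0,0,0,-1],[0,-0.4,0,0,0,0,-1],[0,0,0,0,0,0,-1]]])

```text
time: 24.28
ee_pos: [0.5524, 0.3437, 0.2071]
tool_rot: [-1.571, 0.001, 3.077]
wrist_force: [-0.0, 0.0, -1.9]
grip_width: 0.171
```

```bash
python3 go.py T 70 0 0 .14
```

```text
t 24.27 p [0.5524 0.3437 0.2071] rpy [-9.0010e+01  8.0000e-02  1.7633e+02] w 0.171 F [-0.   0.  -1.9] q7 [-0.55  0.49 -0.15  1.74  0.09  0.92 -2.36]
target [0.5549 0.1164] yaw 174.7 | shift units [-0.94  2.68  9.04] | turn units [ 0.    0.41 -0.02]
```

Call:
move_arm(plan=[[[0,0,0.4,0,0.41,0,-1],[-0.1,0,0.9,0,0,0,-1],[-0.1,0,1,0,0,0,-1],[-0.1,0,1,0,0,0,-1],[-0.1,0.1,1,0,0,0,-1],[-0.1,0.3,1,0,0,0,-1],[-0.1,0.4,1,0,0,0,-1],[-0.1,0.4,1,0,0,0,-1],[-0.1,0.4,0.9,0,0,0,-1],[0,0.4,0.4,0,0,0,-1],[0,0,0,0,0,0,-1]]])

```text
time: 25.65
ee_pos: [0.5482, 0.1021, 0.1518]
tool_rot: [-1.564, -0.004, 3.036]
wrist_force: [0.2, -0.7, -0.3]
grip_width: 0.172
```

```bash
python3 go.py T 70.3 -0.3 0 .0841
```

```text
t 25.65 p [0.5482 0.1021 0.1518] rpy [-89.6   -0.22 173.93] w 0.172 F [ 0.2 -0.7 -0.3] q7 [-0.23  0.43 -0.09  1.99  0.06  0.73 -2.04]
target [0.5552 0.1161] yaw 174.7 | shift units [-0.23  2.71 -0.58] | turn units [-0.1  -0.19  0.06]
```

Call:
move_arm(plan=[[[-0.23,0.5,-0.58,-0.1,-0.19,0.06,-1],[0,0.7,0,0,0,0,-1],[0,0.7,0,0,0,0,-1],[0,0.3,0,0,0,0,-1],[0,0,0,0,0,0,-1]]])

```text
time: 26.28
ee_pos: [0.5554, 0.1196, 0.0924]
tool_rot: [-1.572, -0.0, 3.053]
wrist_force: [0.8, 0.5, -0.7]
grip_width: 0.176
```

```bash
python3 go.py T 70.3 -0.3 0 .0841
```

```text
t 26.27 p [0.5554 0.1196 0.0924] rpy [-9.0070e+01 -2.0000e-02  1.7495e+02] w 0.176 F [ 0.8  0.5 -0.7] q7 [-0.25  0.53 -0.09  1.99  0.08  0.62 -2.06]
target [0.5552 0.1161] yaw 174.7 | shift units [-0.    0.33  0.14] | turn units [0.02 0.06 0.  ]
```

Call:
move_arm(plan=[[[0,0.1,0.14,0.02,0.06,0,-1],[0,0.1,0,0,0,0,-1],[0,0,0,0,0,0,-1]]])

```text
time: 26.65
ee_pos: [0.5556, 0.1157, 0.0879]
tool_rot: [-1.571, 0.001, 3.048]
wrist_force: [0.2, 0.1, -1.3]
grip_width: 0.176
```

```bash
python3 go.py T 70.3 -0.3 0 .0841
```

```text
t 26.65 p [0.5556 0.1157 0.0879] rpy [-9.0010e+01  6.0000e-02  1.7466e+02] w 0.176 F [ 0.2  0.1 -1.3] q7 [-0.25  0.54 -0.09  2.    0.08  0.61 -2.06]
target [0.5552 0.1161] yaw 174.7 | shift units [ 0.02  0.15 -0.02] | turn units [ 0.   -0.01 -0.01]
```

Call:
move_arm(plan=[[[0.03,0.15,0,0,0,0,-1],[0,0.02,0,0,0,0,-1],[0,0,0,0,0,0,-0.1],[0,0,0,0,0,0,-0.1],[0,0,0,0,0,0,-0.1],[0,-0.3,0,0,0,0,-0.1],[0,-1,0,0,0,0,-0.1],[0,-1,0,0,0,0,-0.1],[0,-1,0,0,0,0,-0.1],[0,-0.3,0,0,0,0,-0.1]]])

```text
time: 27.9
ee_pos: [0.5546, 0.1158, 0.1778]
tool_rot: [-1.571, 0.001, 3.048]
wrist_force: [-0.3, -0.9, -0.7]
grip_width: 0.451
```

```bash
python3 go.py M 80 1.0 -0 .15
```

```text
t 27.9 p [0.5546 0.1158 0.1778] rpy [-9.0020e+01  8.0000e-02  1.7466e+02] w 0.451 F [-0.3 -0.9 -0.7] q7 [-0.24  0.4  -0.1   1.96  0.06  0.79 -2.04]
target [ 0.5777 -0.2965] yaw 186.0 | shift units [ 0.81  1.11 16.5 ] | turn units [ 0.   -2.83 -0.02]
```

Call:
move_arm(plan=[[[0,0,0.4,0,-0.75,0,-0.1],[0,0,0.9,0,-0.75,0,-0.1],[0,0,1,0,-0.7,0,-0.1],[0,0,1,0,-0.6,0,-0.1],[0,0,1,0,0,0,-0.1],[0,0,1,0,0,0,-0.1],[0,0,1,0,0,0,-0.1],[0,0,1,0,0,0,-0.1],[0,0,1,0,0,0,-0.1],[0,0,1,0,0,0,-0.1],[0,0,1,0,0,0,-0.1],[0,0,1,0,0,0,-0.1]]])

```text
time: 29.4
ee_pos: [0.5751, -0.1717, 0.1737]
tool_rot: [-1.573, -0.003, -3.028]
wrist_force: [0.2, 0.4, -0.8]
grip_width: 0.447
```

```bash
python3 go.py M 80 1.0 0.17 .13
```

```text
t 29.4 p [ 0.5751 -0.1717  0.1737] rpy [ -90.11   -0.18 -173.49] w 0.447 F [ 0.2  0.4 -0.8] q7 [ 0.24  0.45 -0.07  1.88  0.04  0.81 -1.31]
target [ 0.5777 -0.2965] yaw 186.17 | shift units [0.44 1.75 4.97] | turn units [0.03 0.08 0.05]
```

Call:
move_arm(plan=[[[0,0.1,1,0.03,0.08,0.05,-0.1],[0.1,0.3,1,0,0,0,-0.1],[0.1,0.4,1,0,0,0,-0.1],[0.1,0.4,1,0,0,0,-0.1],[0,0.3,0.5,0,0,0,-0.1],[0,0,0.1,0,0,0,-0.1],[0,0,0,0,0,0,-0.1]]])

```text
time: 30.28
ee_pos: [0.5795, -0.2928, 0.1324]
tool_rot: [-1.571, -0.001, -3.036]
wrist_force: [0.3, 0.6, -0.1]
grip_width: 0.452
```

```bash
python3 go.py M 80 1.0 0.17 .0795;  python3 crops.py pics/c5.png top 0.015 .4852 .1229 -5.3 .4803 .3418 -2.05 .4416 -.129 5.1
```

```text
t 30.27 p [ 0.5795 -0.2928  0.1324] rpy [-9.0030e+01 -7.0000e-02 -1.7396e+02] w 0.452 F [ 0.3  0.6 -0.1] q7 [ 0.41  0.57 -0.05  1.79  0.04  0.78 -1.13]
target [ 0.5777 -0.2965] yaw 186.17 | shift units [0.09 2.12 0.14] | turn units [ 0.01 -0.03  0.02]
```

View pics/c5.png

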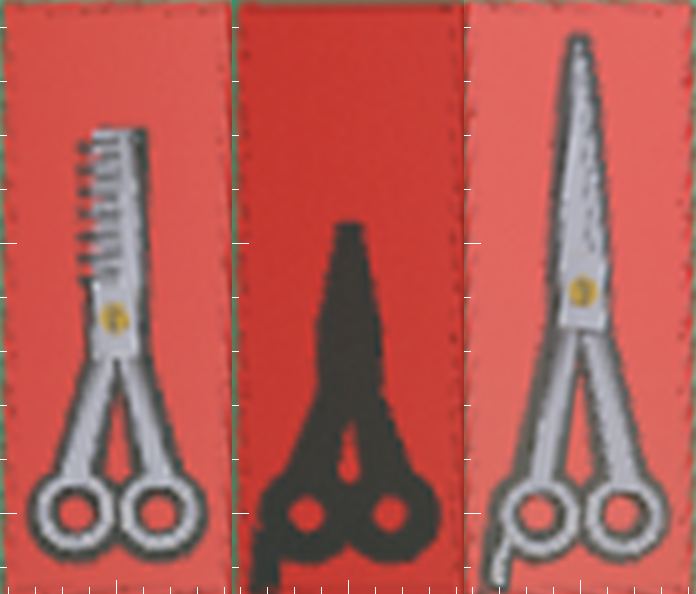

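```bash
cat > o.py <<'E'
from h import *
from crops import crop
P=dict(T=(.4852,.1229,-5.3),S=(.4803,.3418,-2.05),L=(.4416,-.129,5.1))
for n in("top","side"):
  c=read_camera(n)
  r=crop(c,.010,P["S"],6).astype(float)
  m=(r[...,0]<1.7*r[...,1]+20).astype(np.uint8); m[:60]=0; m[:,:40]=0; m[:,-40:]=0
  k,l,st,ce=cv2.connectedComponentsWithStats(m); i=1+st[1:,4].argmax(); m=(l==i)
  ys,xs=np.nonzero(m); print(n,"outline x tip",190-ys.min()/6)
  for X in (90,80,70,60):
    q=np.nonzero(m[int((190-X)*6)])[0]; print(" x",X,"edges y",(43-q.min()/6).round(1),(43-q.max()/6).round(1),"mid",(43-(q.min()+q.max())/12).round(2))
  k,l,st,ce=cv2.connectedComponentsWithStats((~m).astype(np.uint8))
  for j in range(1,k):
    if 300<st[j,4]<20000: print("  hole",(190-ce[j,1]/6).round(1),(43-ce[j,0]/6).round(1),st[j,4]/36)
E
python3 o.py
```

```text
top outline x tip 109.5
 x 90 edges y 10.0 -6.3 mid 1.83
 x 80 edges y 11.2 -8.5 mid 1.33
 x 70 edges y 14.0 -10.5 mid 1.75
 x 60 edges y 13.7 -10.7 mid 1.5
  hole 21.4 1.6 113.16666666666667
  hole 0.8 -13.7 119.91666666666667
  hole 0.6 17.3 123.58333333333333
side outline x tip 107.66666666666667
 x 90 edges y 7.3 -7.3 mid 0.0
 x 80 edges y 9.2 -9.0 mid 0.08
 x 70 edges y 11.3 -11.5 mid -0.08
 x 60 edges y 11.5 -11.3 mid 0.08
  hole 20.3 0.1 151.75
  hole -0.3 15.3 155.25
  hole -0.2 -15.7 159.22222222222223
```

Call:
move_arm(plan=[[[0.09,0.5,0.14,0,-0.03,0,-0.1],[0,0.6,0,0,0,0,-0.1],[0,0.5,0,0,0,0,-0.1],[0,0.2,0,0,0,0,-0.1],[0,0,0,0,0,0,-0.1]]])

```text
time: 31.05
ee_pos: [0.5776, -0.2951, 0.084]
tool_rot: [-1.572, -0.002, -3.032]
wrist_force: [-0.2, -0.2, 1.2]
grip_width: 0.452
```

```bash
python3 go.py M 80 1.0 0.17 .0798
```

```text
t 31.05 p [ 0.5776 -0.2951  0.084 ] rpy [-9.006e+01 -9.000e-02 -1.737e+02] w 0.452 F [-0.2 -0.2  1.2] q7 [ 0.41  0.64 -0.05  1.81  0.04  0.7  -1.13]
target [ 0.5777 -0.2965] yaw 186.17 | shift units [0.   0.17 0.06] | turn units [0.02 0.03 0.02]
```

Call:
move_arm(plan=[[[0,0.15,0.06,0,0.03,0,-0.1],[0,0.02,0,0,0,0,-0.1],[0,0,0,0,0,0,-1],[0,0,0,0,0,0,-1],[0,0,0,0,0,0,-1],[0,0,0,0,0,0,-1],[0,0,0,0,0,0,-1],[0,0,0,0,0,0,-1],[0,0,0,0,0,0,-1]]])

```text
time: 32.17
ee_pos: [0.5783, -0.2969, 0.0807]
tool_rot: [-1.571, 0.0, -3.034]
wrist_force: [0.5, -0.3, -1.0]
grip_width: 0.175
```

```bash
sed -i 's/S=(.4803,.3418/S=(.4808,.3428/' go.py; python3 go.py M 80 1.0 0.17 .0798
```

```text
t 32.17 p [ 0.5783 -0.2969  0.0807] rpy [ -90.01    0.   -173.84] w 0.175 F [ 0.5 -0.3 -1. ] q7 [ 0.41  0.64 -0.05  1.81  0.04  0.69 -1.13]
target [ 0.5777 -0.2965] yaw 186.17 | shift units [ 0.03  0.04 -0.02] | turn units [ 0. -0. -0.]
```

Call:
move_arm(plan=[[[0,-0.3,0,0,0,0,-1],[0,-1,0,0,0,0,-1],[0,-1,0,0,0,0,-1],[0,-1,0,0,0,0,-1],[0,-1,0,0,0,0,-1],[0,-0.5,0,0,0,0,-1],[0,0,0,0,0,0,-1]]])

```text
time: 33.05
ee_pos: [0.5782, -0.2969, 0.2065]
tool_rot: [-1.571, 0.001, -3.034]
wrist_force: [-0.2, 0.8, -1.0]
grip_width: 0.176
```

```bash
python3 go.py S 56.3 0 0 .2
```

```text
t 33.05 p [ 0.5782 -0.2969  0.2065] rpy [-9.0000e+01  3.0000e-02 -1.7384e+02] w 0.176 F [-0.2  0.8 -1. ] q7 [ 0.41  0.48 -0.05  1.75  0.03  0.91 -1.11]
target [0.5371 0.3408] yaw 177.95 | shift units [  2.56   0.26 -25.43] | turn units [-0.    2.05 -0.01]
```

Call:
move_arm(plan=[[[0.1,0,-0.4,0,0.7,0,-1],[0.1,0,-0.8,0,0.7,0,-1],[0.1,0,-1,0,0.65,0,-1],[0.1,0,-1,0,0,0,-1],[0.1,0,-1,0,0,0,-1],[0.1,0,-1,0,0,0,-1],[0.1,0,-1,0,0,0,-1],[0.1,0,-1,0,0,0,-1],[0.1,0,-1,0,0,0,-1],[0.1,0,-1,0,0,0,-1],[0.1,0,-1,0,0,0,-1],[0.1,0,-1,0,0,0,-1]]])

```text
time: 34.55
ee_pos: [0.5487, -0.0092, 0.1939]
tool_rot: [-1.572, -0.016, 3.098]
wrist_force: [0.2, -0.2, -0.8]
grip_width: 0.172
```

```bash
python3 go.py S 57 0 0 .2
```

```text
t 34.55 p [ 0.5487 -0.0092  0.1939] rpy [-90.08  -0.94 177.5 ] w 0.172 F [ 0.2 -0.2 -0.8] q7 [-0.01  0.36 -0.1   1.98  0.04  0.82 -1.76]
target [0.5378 0.3408] yaw 177.95 | shift units [  0.94  -0.25 -13.97] | turn units [ 0.02 -0.11  0.24]
```

Call:
move_arm(plan=[[[0.1,-0.2,-1,0.02,-0.11,0.24,-1],[0.1,-0.1,-1,0,0,0,-1],[0,0,-1,0,0,0,-1],[0,0,-1,0,0,0,-1],[0,0,-1,0,0,0,-1],[0,0,-1,0,0,0,-1],[0,0,-1,0,0,0,-1],[0,0,-1,0,0,0,-1],[0,0,-1,0,0,0,-1],[0,0,-1,0,0,0,-1],[0,0,-1,0,0,0,-1],[0,0,-1,0,0,0,-1]]])

```text
time: 36.05
ee_pos: [0.5488, 0.2994, 0.188]
tool_rot: [-1.565, -0.016, 3.106]
wrist_force: [0.3, -0.1, -0.5]
grip_width: 0.172
```

```bash
python3 go.py S 57 0 0 .12
```

```text
t 36.05 p [0.5488 0.2994 0.188 ] rpy [-89.67  -0.91 177.99] w 0.172 F [ 0.3 -0.1 -0.5] q7 [-0.46  0.48 -0.18  1.8   0.1   0.89 -2.29]
target [0.5378 0.3408] yaw 177.95 | shift units [ 0.5   2.72 -1.64] | turn units [-0.08  0.01  0.23]
```

Call:
move_arm(plan=[[[0.2,0.4,-0.8,-0.08,0,0.23,-1],[0.2,0.7,-0.4,0,0,0,-1],[0.1,0.7,0,0,0,0,-1],[0,0.7,0,0,0,0,-1],[0,0.2,0,0,0,0,-1],[0,0,0,0,0,0,-1]]])

```text
time: 36.8
ee_pos: [0.5361, 0.3304, 0.1136]
tool_rot: [-1.568, -0.003, 3.107]
wrist_force: [-0.8, -0.1, -0.0]
grip_width: 0.176
```

```bash
python3 go.py S 57 0 0 .0845
```

```text
t 36.8 p [0.5361 0.3304 0.1136] rpy [-89.83  -0.19 177.99] w 0.176 F [-0.8 -0.1 -0. ] q7 [-0.53  0.58 -0.17  1.84  0.14  0.74 -2.38]
target [0.5378 0.3408] yaw 177.95 | shift units [-0.05  1.16 -0.42] | turn units [-0.04  0.01  0.05]
```

Call:
move_arm(plan=[[[-0.05,0.4,-0.42,-0.04,0,0.05,-1],[0,0.4,0,0,0,0,-1],[0,0.15,0,0,0,0,-1],[0,0,0,0,0,0,-1]]])

```text
time: 37.3
ee_pos: [0.5385, 0.3416, 0.0891]
tool_rot: [-1.572, 0.002, 3.106]
wrist_force: [0.6, 0.0, -0.5]
grip_width: 0.17
```

```bash
python3 go.py S 57 0 0 .0845
```

```text
t 37.3 p [0.5385 0.3416 0.0891] rpy [-9.0060e+01  1.0000e-01  1.7796e+02] w 0.17 F [ 0.6  0.  -0.5] q7 [-0.54  0.62 -0.16  1.83  0.15  0.7  -2.4 ]
target [0.5378 0.3408] yaw 177.95 | shift units [0.03 0.18 0.04] | turn units [ 0.01  0.   -0.03]
```

Call:
move_arm(plan=[[[0.05,0.16,0.03,0.01,0,-0.03,-1],[0.02,0.04,0,0,0,0,-1],[0,0,0,0,0,0,-0.1],[0,0,0,0,0,0,-0.1],[0,0,0,0,0,0,-0.1],[0,-0.3,0,0,0,0,-0.1],[0,-1,0,0,0,0,-0.1],[0,-1,0,0,0,0,-0.1],[0,-1,0,0,0,0,-0.1],[0,-1,0,0,0,0,-0.1],[0,-0.3,0,0,0,0,-0.1]]])

```text
time: 38.67
ee_pos: [0.5369, 0.3408, 0.2052]
tool_rot: [-1.572, 0.001, 3.106]
wrist_force: [-0.1, 0.2, -0.8]
grip_width: 0.451
```

Call:
move_arm(plan=[[[0,0,1,0,0,0,-0.1],[0,0,1,0,0,0,-0.1],[0,0,1,0,0,0,-0.1],[0,0,1,0,0,0,-0.1],[0,0,1,0,0,0,-0.1],[0,0,1,0,0,0,-0.1],[0,0,1,0,0,0,-0.1],[0,0,1,0,0,0,-0.1],[0,0,1,0,0,0,-0.1],[0,0,1,0,0,0,-0.1],[0,0,1,0,0,0,-0.1],[0,0,1,0,0,0,-0.1]]])

```text
time: 40.17
ee_pos: [0.5178, 0.0159, 0.1986]
tool_rot: [-1.566, -0.01, 3.097]
wrist_force: [1.7, -0.1, -0.7]
grip_width: 0.448
```

Call:
move_arm(plan=[[[0,0,1,0,0,0,-0.1],[0,0,1,0,0,0,-0.1],[0,0,1,0,0,0,-0.1],[0,0,1,0,0,0,-0.1],[0,0,1,0,0,0,-0.1],[0,0,1,0,0,0,-0.1],[0,0,1,0,0,0,-0.1],[0,0,1,0,0,0,-0.1],[0,0,1,0,0,0,-0.1],[0,0,1,0,0,0,-0.1],[0,0,0.5,0,0,0,-0.1],[0,0,0,0,0,0,-0.1]]])

```text
time: 41.68
ee_pos: [0.4875, -0.2685, 0.1931]
tool_rot: [-1.565, -0.024, 3.08]
wrist_force: [1.1, 0.9, -0.7]
grip_width: 0.452
```

```bash
python3 crops.py pics/c6.png top 0.012 .4852 .1229 -5.3 .4810 .3435 -2.05 .4416 -.129 5.1; python3 go.py S 57 0 0 .1; python3 -c "
from h import *
cv2.imwrite('pics/s6.png',cv2.resize(read_camera('side')['img'],(784,588),interpolation=cv2.INTER_CUBIC)[:,:,::-1])"
```

```text
t 41.73 p [ 0.4877 -0.2679  0.1931] rpy [-89.69  -1.38 176.5 ] w 0.447 F [-0.2  0.1  1.1] q7 [ 0.37  0.37  0.02  1.96  0.01  0.83 -1.26]
target [0.5378 0.3408] yaw 177.95 | shift units [ -1.13   3.72 -24.4 ] | turn units [-0.07 -0.36  0.35]
```

View pics/c6.png

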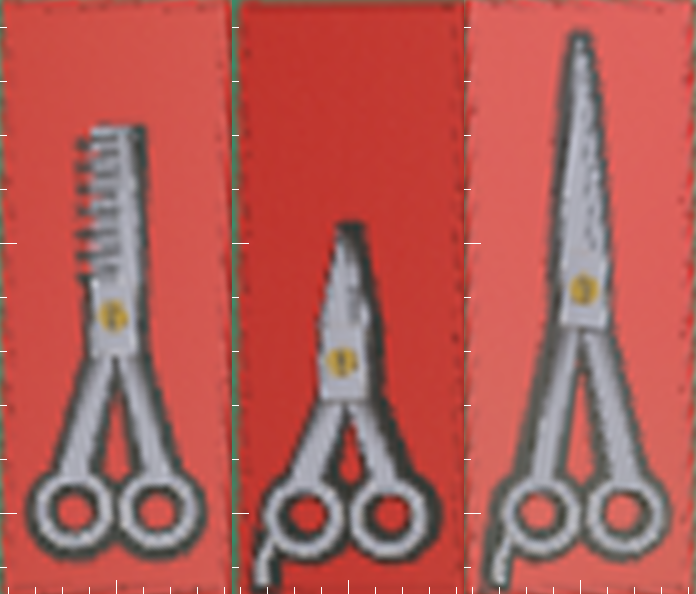

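View pics/s6.png

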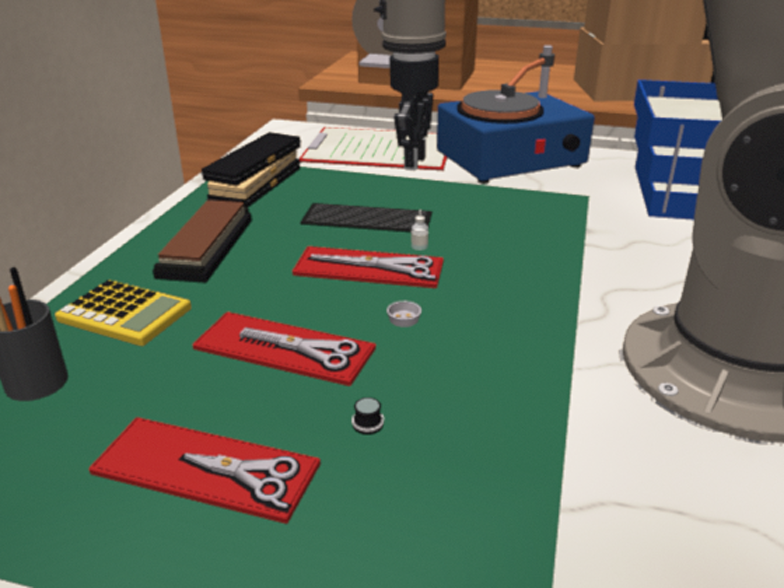

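The top picture shows each pair inside its own outline, with a black margin all round. The side picture shows the bystanders still standing where they were, and the arm clear at about 0.19 m.

```bash
python3 -c "
from plant import *
print(close_job())"
```

```text
the job is handed in; nothing more can be done
None
```

All three pairs of shears now lie flat on their own outlines, and I handed the job in at about 42 s of the 112 s allowed. I moved the short shears to the plain mat, put the long and then the thinning shears on their pads, and brought the short shears back to theirs.

- **Placement:** in the last top picture each pair sits inside its outline, with a black margin round the rings, blades and tips. From the ring positions I put each pair within about 1 mm of its pad's centre.
- **Bystanders and forces:** the oil bottle, screw dish and loupe look untouched in the last side picture. The wrist force stayed around 2 N in the readings taken after each move. The arm ended open, above the table and touching nothing.
- **Where checks disagreed:** the two cameras differed by 1 to 2 mm, most clearly sideways on the short pad. I placed the short shears at a compromise of the two, then checked the result against the outline. I checked the final positions by eye and pixel readings, not by a separate measurement.

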